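# Turned finials to the finishing rack, row reversed

## Task

Move the four turned oak finials from the dark lathe rack with the cork rounds to the pale finishing rack with the round pockets, one to each pocket, in the reverse order: the finial that stood at the left end of the lathe rack goes into the pocket at the right end of the finishing rack, and so on along the row. Set each one down gently so that it stands upright on the floor of its pocket; do not drop a finial or knock one over.

Things in the scene. Friction and masses are not known exactly. Their poses are not given: they have to be found in the camera images.
- ball: Ball finial, 84 mm tall. Plain pale oak, turned, round about its own z axis, standing upright on a flat round foot 42 mm across and 12 mm high; origin at the centre of the underside, z up the axis. A thin neck (24 mm) carries a ball 48 mm across whose middle is 60 mm above the underside: grip the ball there. About 120 g.
- steeple: Steeple finial, 120 mm tall, pointed on top. Plain pale oak, turned, round about its own z axis, standing upright on a flat round foot 42 mm across and 12 mm high; origin at the centre of the underside, z up the axis. Straight cylinder 40 mm across from 24 to 62 mm above the underside, above it a slim cone to the point: grip the cylinder. About 130 g.
- button: Button finial, 66 mm tall, the lowest and widest. Plain pale oak, turned, round about its own z axis, standing upright on a flat round foot 42 mm across and 12 mm high; origin at the centre of the underside, z up the axis. A neck (26 mm) carries a flat disc 58 mm across, with straight edge from 42 to 66 mm above the underside: grip the disc across its edge. About 130 g.
- barrel: Barrel finial, 110 mm tall, flat on top. Plain pale oak, turned, round about its own z axis, standing upright on a flat round foot 42 mm across and 12 mm high; origin at the centre of the underside, z up the axis. Straight cylinder 35 mm across from 34 to 110 mm above the underside: grip it anywhere there. About 150 g.
- pad_ball: Brown cork round, 72 mm across, 6 mm thick, fixed to the lathe rack, on which the ball finial stands at the start (within 3 mm of its middle); it stays there afterwards, marking that finial's first place. All four are alike. Origin at the centre of its underside, 16 mm above the bench; top at 22 mm.
- pad_steeple: Brown cork round, 72 mm across, 6 mm thick, fixed to the lathe rack, on which the steeple finial stands at the start (within 3 mm of its middle); it stays there afterwards, marking that finial's first place. All four are alike. Origin at the centre of its underside, 16 mm above the bench; top at 22 mm.
- pad_button: Brown cork round, 72 mm across, 6 mm thick, fixed to the lathe rack, on which the button finial stands at the start (within 3 mm of its middle); it stays there afterwards, marking that finial's first place. All four are alike. Origin at the centre of its underside, 16 mm above the bench; top at 22 mm.
- pad_barrel: Brown cork round, 72 mm across, 6 mm thick, fixed to the lathe rack, on which the barrel finial stands at the start (within 3 mm of its middle); it stays there afterwards, marking that finial's first place. All four are alike. Origin at the centre of its underside, 16 mm above the bench; top at 22 mm.
- lathe_rack: Dark board, 90 x 360 x 16 mm, with four cork rounds in a row and a steel rod across each end. Fixed flat on the bench; origin: centre of its underside, at bench height; y runs along the row to the left end as seen from the robot, x away from the robot (turned under 0.1 rad). Rounds centred at y = +127.5, +42.5, -42.5, -127.5 mm; the finials' order varies. May be the nearer or the farther rack.
- finishing_rack: Pale plywood board, 90 x 360 x 22 mm, with four round pockets in a row, empty at the start. Fixed flat on the bench; origin: centre of its underside, at bench height; y runs along the row to the left end as seen from the robot, x away from the robot (turned under 0.1 rad). Pockets centred at y = +127.5, +42.5, -42.5, -127.5 mm, each 62 mm across, 8 mm deep, floor 14 mm above the bench.
Not all that is in view belongs to the job. What is shaped like the ball but turquoise is not meant. Leave any purple look-alike of the barrel alone.

How it is judged:
At the end, for the whole second after the job is handed in: The four finials stand upright (within 0.1 rad) and at rest on the floors of the four pockets, each within 13 mm of its pocket's centre along and across the row, in mirrored order: what stood k-th from the left of the lathe rack is k-th from the right (((y of pad_ball in the frame of lathe_rack between 0.1075 and 0.1475 m and y of ball in the frame of finishing_rack between -0.1405 and -0.1145 m) or (y of pad_ball in the frame of lathe_rack between 0.0225 and 0.0625 m and y of ball in the frame of finishing_rack between -0.0555 and -0.0295 m) or (y of pad_ball in the frame of lathe_rack between -0.0625 and -0.0225 m and y of ball in the frame of finishing_rack between 0.0295 and 0.0555 m) or (y of pad_ball in the frame of lathe_rack between -0.1475 and -0.1075 m and y of ball in the frame of finishing_rack between 0.1145 and 0.1405 m)) and x of ball in the frame of finishing_rack between -0.013 and 0.013 m and z of ball in the frame of finishing_rack between 0.01 and 0.018 m and angle between each of ball, steeple, button, barrel's own z axis and vertical below 0.1 rad and linear speed of each of ball, steeple, button, barrel below 0.02 m/s and angular speed of each of ball, steeple, button, barrel below 0.15 rad/s and ((y of pad_steeple in the frame of lathe_rack between 0.1075 and 0.1475 m and y of steeple in the frame of finishing_rack between -0.1405 and -0.1145 m) or (y of pad_steeple in the frame of lathe_rack between 0.0225 and 0.0625 m and y of steeple in the frame of finishing_rack between -0.0555 and -0.0295 m) or (y of pad_steeple in the frame of lathe_rack between -0.0625 and -0.0225 m and y of steeple in the frame of finishing_rack between 0.0295 and 0.0555 m) or (y of pad_steeple in the frame of lathe_rack between -0.1475 and -0.1075 m and y of steeple in the frame of finishing_rack between 0.1145 and 0.1405 m)) and x of steeple in the frame of finishing_rack between -0.013 and 0.013 m and z of steeple in the frame of finishing_rack between 0.01 and 0.018 m and ((y of pad_button in the frame of lathe_rack between 0.1075 and 0.1475 m and y of button in the frame of finishing_rack between -0.1405 and -0.1145 m) or (y of pad_button in the frame of lathe_rack between 0.0225 and 0.0625 m and y of button in the frame of finishing_rack between -0.0555 and -0.0295 m) or (y of pad_button in the frame of lathe_rack between -0.0625 and -0.0225 m and y of button in the frame of finishing_rack between 0.0295 and 0.0555 m) or (y of pad_button in the frame of lathe_rack between -0.1475 and -0.1075 m and y of button in the frame of finishing_rack between 0.1145 and 0.1405 m)) and x of button in the frame of finishing_rack between -0.013 and 0.013 m and z of button in the frame of finishing_rack between 0.01 and 0.018 m and ((y of pad_barrel in the frame of lathe_rack between 0.1075 and 0.1475 m and y of barrel in the frame of finishing_rack between -0.1405 and -0.1145 m) or (y of pad_barrel in the frame of lathe_rack between 0.0225 and 0.0625 m and y of barrel in the frame of finishing_rack between -0.0555 and -0.0295 m) or (y of pad_barrel in the frame of lathe_rack between -0.0625 and -0.0225 m and y of barrel in the frame of finishing_rack between 0.0295 and 0.0555 m) or (y of pad_barrel in the frame of lathe_rack between -0.1475 and -0.1075 m and y of barrel in the frame of finishing_rack between 0.1145 and 0.1405 m)) and x of barrel in the frame of finishing_rack between -0.013 and 0.013 m and z of barrel in the frame of finishing_rack between 0.01 and 0.018 m); the robot touches nothing.
It fails at once if a finial is knocked over (leans more than 0.7 rad) (angle between any of ball, steeple, button, barrel's own z axis and vertical above 0.7 rad).
It fails at once if a finial is dropped (moves faster than 0.7 m/s with no finger on it) ((linear speed of ball above 0.7 m/s and contact force between the fingers and ball below 0.05 N) or (linear speed of steeple above 0.7 m/s and contact force between the fingers and steeple below 0.05 N) or (linear speed of button above 0.7 m/s and contact force between the fingers and button below 0.05 N) or (linear speed of barrel above 0.7 m/s and contact force between the fingers and barrel below 0.05 N)).
It also fails if it takes over 114 s, if anything falls off the work surface, if the arm or the gripper's body presses on something with over 40 N, if the wrist force passes 120 N, or if a joint passes its speed limit or range.

## Robot

A 7-joint arm with a two-finger parallel gripper is mounted at the origin on the work surface. World frame = base frame: x ahead of the robot, y to its left, z up, the work surface at z = 0. Lengths are in m, angles in rad, forces in N, time in s.
With the tool pointing down it reaches from about 0.4 to 0.85 m from the base axis. Payload 10.4 kg.
Tool frame: the origin (TCP) lies midway between the tips of the shut fingers; the grasp point (between the pads) lies 19 mm behind it (manip.hold_point_z is the distance from the TCP to the grasp point, in m); z points along the fingers, y is the line along which they close (so a half turn about z gives the same grasp; the last joint's range is limited). The gripper opens to 85 mm and grips with 20 to 120 N. Pads are 22 mm wide; open, the fingers measure 114 mm over their backs; the gripper's body (76 mm by 85 mm) begins 54 mm behind the grasp point. The pads swing forward as they close: fully open they stand 13 mm farther back than shut.
Start: joints at [-1.304, 0.332, -0.065, 1.46, 0.022, 1.35, -0.088], TCP at [0.179, 0.599, 0.231] pointing down, gripper open.
Joint ranges: [-2.6, 2.6], [-0.5, 2.12], [-1.47, 1.34], [0.16, 2.42], [-1.27, 4.41], [0.06, 2.06], [-2.6, 2.6]. Speed limits (rad/s): [2.22, 2.22, 2.79, 2.79, 3.14, 3.14, 3.14].

## Interface

Orientations are given as a unit quaternion [x, y, z, w].
In Python, from workcell import manip, eyes, job gives the robot as it stands.
- The arm moves only by the shell command python3 -m crank 'ROWS' [FORCE]. ROWS is JSON, a list that holds one entry, the list of rows, each a list of 7 numbers: the finger opening in cm, from 0 to 8.54, then the shift along the world's x, y, z in cm, then the turn, a rotation vector about the world's x, y, z in degrees. In form: [[[hand, x, y, z, ax, ay, az], ...]]. A call has 1 to 20 rows; each row shifts and turns the commanded pose from where the row before left it; what a row does not reach is not made up. A row lasts 1/8 s, in which the tool goes at most 62.5 mm and 10.7 degrees, less where a joint would pass 70% of its speed; a pose out of reach is approached as far as the arm can. A call with a gripper value outside its range is refused whole. The fingers move at their own pace and stop on an object; FORCE is the grip in N (left out, the last holds). Time passes only in rows, so rows that do not move let the fingers close. It gives the time, the measured TCP pose, the force, the opening and the grip force at its end, in the units of the state.
- manip.get_obs(): the state, without advancing time (a new reading comes with each control period).
- eyes.camera(name): name is "scene" or "top"; returns (picture, depth): 400x640x3 uint8, red, green, blue; 400x640 float32, m along the optical axis (not along the pixel's ray), 0 where there is no reading.
- eyes.camera_params(name): a dict with "fx", "fy", "cx", "cy" (pixels), "world_from_camera" (4x4, takes a point from camera to world coordinates). Camera axes: x right, y down, z forward; pixel columns grow to the right and rows downward; lengths in m; the calibration is good to about 2 mm. A picture is of the moment at which its call begins. camera_params takes no time and is no camera call.
- job.hand_in(): hands the job in; it is judged then, once.
The state is a dict: "clock": time; "joint_pos": joint angles; "joint_velocities": joint speeds; "tau": joint torques, N m; "position": TCP position; "ee_rot": TCP orientation; "ft_force": force on the tool from outside, world axes, zero at the start; "torque": the same for the moment, N m; "grip_width": opening from 0.0 (shut) to 1.0 (fully open); "grasp_force": force on a finger pad.
Only numpy, scipy, OpenCV 4.12 (cv2) and the standard library are available. Lean on these libraries where they do the work, as an engineer would, in place of code of your own. Each camera call takes 0.05 s, during which the arm holds its last target. There are 200 camera calls.

## Working session

There is one attempt and no reset: what is moved stays moved. The work goes in short steps, Python scripts to look and compute and a shell command to move; the robot and the scene stay as the last step left them, time stands still between calls to the robot, and variables do not carry over. Pictures are saved under pics/ and viewed, at most 14 in all, crops included, and the job is handed in when it is done.

```bash
mkdir -p pics; ls; python3 - <<'E'
from workcell import manip, eyes, job
import cv2,numpy as np
for n in("scene","top"):
    p,d=eyes.camera(n); cv2.imwrite(f"pics/{n}0.png",p[:,:,::-1]); np.savez(f"{n}0.npz",p=p,d=d)
    c=eyes.camera_params(n); print(n,c)
o=manip.get_obs(); print(o, manip.hold_point_z)
E
```

```text
pics
scene {'fx': 440.7524631380513, 'fy': 440.7524631380513, 'cx': 319.4643560324962, 'cy': 198.6959072321746, 'world_from_camera': array([[-0.43874762,  0.73993369, -0.50990063,  0.97480244],
       [ 0.89854286,  0.35429285, -0.25903149,  0.21661987],
       [-0.01101197, -0.57181702, -0.82030728,  0.78314655],
       [ 0.        ,  0.        ,  0.        ,  1.        ]])}
top {'fx': 409.82691313238877, 'fy': 409.82691313238877, 'cx': 316.9056981560416, 'cy': 201.38047799177508, 'world_from_camera': array([[ 2.76632302e-02, -9.93483341e-01,  1.10569419e-01,
         4.19413820e-01],
       [-9.99609866e-01, -2.79198585e-02, -7.73057127e-04,
         6.99357585e-03],
       [ 3.85510190e-03, -1.10504896e-01, -9.93868103e-01,
         8.22727868e-01],
       [ 0.00000000e+00,  0.00000000e+00,  0.00000000e+00,
         1.00000000e+00]])}
{'clock': 0.1, 'joint_pos': array([-1.30355675,  0.33280533, -0.06467739,  1.46083885,  0.02159531,
        1.34985767, -0.08849477]), 'joint_velocities': array([ 0.00066699, -0.00240829,  0.0016763 , -0.00235281,  0.0007487 ,
        0.00079537,  0.00050793]), 'tau': array([ 1.62095159e-03, -6.26743340e+01,  4.91949962e-02, -3.92426956e+01,
        1.64344360e-02,  6.86668165e-03, -4.61880825e-05]), 'position': array([0.1785473 , 0.59862714, 0.23060633]), 'ee_rot': array([ 1.44412217e-01,  9.89517429e-01, -6.04111581e-04, -6.02296292e-05]), 'ft_force': array([-0.35173704,  0.34403298, -0.19689163]), 'torque': array([-0.00397454,  0.03493503, -0.00050525]), 'grasp_force': 0.0, 'grip_width': 0.9984508449729493} 0.0187
```

View pics/top0.png

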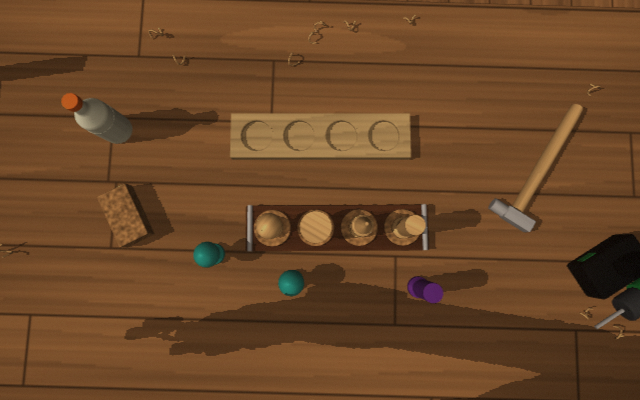

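View pics/scene0.png

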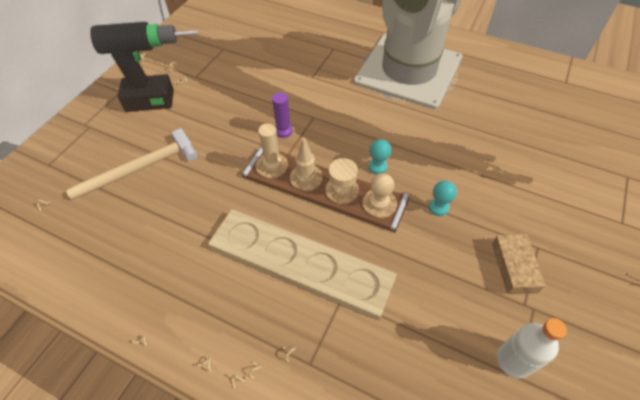

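Top view: the pale rack with pockets is at (321,136). The dark rack holds, left to right, the ball (270,228), button (316,228), steeple (360,227) and barrel (405,227). The turquoise balls at (208,254) and (291,283) and the purple barrel at (425,290) stand off the rack and are not meant.

```bash
cat > h.py <<'E'
import numpy as np,cv2
from workcell import manip,eyes,job
def ray(n,uv,z):
    c=eyes.camera_params(n);T=c["world_from_camera"];uv=np.atleast_2d(uv).astype(float)
    r=np.c_[(uv[:,0]-c["cx"])/c["fx"],(uv[:,1]-c["cy"])/c["fy"],np.ones(len(uv))]@T[:3,:3].T
    return T[:3,3]+r*((z-T[2,3])/r[:,2])[:,None]
def cloud(n,d):
    c=eyes.camera_params(n);T=c["world_from_camera"];v,u=np.indices(d.shape)
    P=np.stack([(u-c["cx"])/c["fx"]*d,(v-c["cy"])/c["fy"]*d,d],-1)
    return P@T[:3,:3].T+T[:3,3]
E
python3 - <<'E'
from h import *
np.set_printoptions(precision=4,suppress=True)
z=np.load("top0.npz");p,d=z["p"],z["d"];W=cloud("top",d)
# finishing board: height band
for lo,hi,box in((.015,.030,(100,170,215,425)),):
    m=np.zeros(d.shape,np.uint8);r0,r1,c0,c1=box
    m[r0:r1,c0:c1]=((W[...,2]>lo)&(W[...,2]<hi))[r0:r1,c0:c1]*255
    cs=max(cv2.findContours(cv2.morphologyEx(m,cv2.MORPH_OPEN,np.ones((3,3))),0,2)[0],key=cv2.contourArea)
    w=ray("top",cs[:,0],.022)[:,:2]
    print("fin depth",cv2.minAreaRect((w*1000).astype(np.float32)))
hsv=cv2.cvtColor(p,cv2.COLOR_RGB2HSV)
m=np.zeros(d.shape,np.uint8);m[100:170,215:425]=cv2.inRange(hsv,(12,60,130),(35,160,255))[100:170,215:425]
cs=max(cv2.findContours(cv2.morphologyEx(m,cv2.MORPH_CLOSE,np.ones((7,7))),0,2)[0],key=cv2.contourArea)
print("fin colour",cv2.minAreaRect((ray("top",cs[:,0],.022)[:,:2]*1000).astype(np.float32)))
m=np.zeros(d.shape,np.uint8);m[195:260,240:435]=((W[...,2]>.008)&(W[...,2]<.2))[195:260,240:435]*255
cs=max(cv2.findContours(m,0,2)[0],key=cv2.contourArea);print("lathe blob px",cv2.boundingRect(cs))
# finials: points above pad, top
for n,(u0,u1),h in(("ball",(250,292),.084),("button",(296,338),.066),("steeple",(340,382),.120),("barrel",(384,430),.110)):
    S=W[200:256,u0:u1].reshape(-1,3);zt=S[:,2].max()
    b={"ball":(.082-.02,.2),"button":(.08,.2),"steeple":(.05,.08),"barrel":(.125,.2)}[n]
    q=S[(S[:,2]>b[0])&(S[:,2]<b[1])]
    (x,y),r=cv2.minEnclosingCircle((q[:,:2]*1000).astype(np.float32))
    print(n,"ztop",zt,"exp",h+.022,len(q),"mec",x,y,r,"bbox mid",(q.max(0)+q.min(0))/2,q.max(0)-q.min(0))
for nm,im in (("top",p),):
    cv2.imwrite("pics/crop1.png",cv2.resize(im[95:310,190:450,::-1],None,fx=2.7,fy=2.7,interpolation=cv2.INTER_CUBIC))
E
```

```text
fin depth ((641.51220703125, 4.4601593017578125), (88.2582778930664, 359.8473815917969), 1.6585854291915894)
fin colour ((650.4296875, 19.209548950195312), (102.72232818603516, 389.4916076660156), 1.6348247528076172)
lathe blob px (245, 204, 184, 47)
ball ztop 0.8227278682934634 exp 0.10600000000000001 542 mec 455.406494140625 92.80955505371094 23.590370178222656 bbox mid [0.4555 0.0921 0.0946] [0.0453 0.0446 0.0282]
button ztop 0.8227278682934634 exp 0.088 803 mec 455.6116027832031 8.57663345336914 28.86307144165039 bbox mid [0.4559 0.0078 0.0877] [0.056  0.0559 0.0088]
steeple ztop 0.8227278682934634 exp 0.142 30 mec 456.15460205078125 -70.5328598022461 18.387474060058594 bbox mid [ 0.4558 -0.0693  0.0653] [0.029  0.0259 0.0294]
barrel ztop 0.8227278682934634 exp 0.132 340 mec 461.3641052246094 -159.44976806640625 17.398651123046875 bbox mid [ 0.4617 -0.1588  0.1302] [0.0324 0.0332 0.0095]
```

View pics/crop1.png

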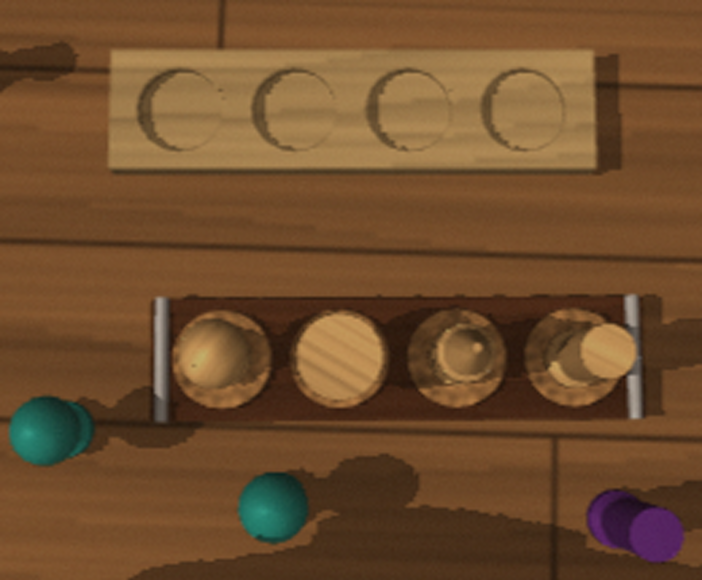

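The enlarged crop confirms it. On the dark rack, left to right, are ball, button (flat disc), steeple (point) and barrel (flat top, leaning right by perspective). The fakes all stand nearer the robot, off the rack. Next I check with both cameras' depth.

```bash
cat >> h.py <<'E'
from scipy.optimize import least_squares
def circ(q,r):
    f=lambda c:np.hypot(q[:,0]-c[0],q[:,1]-c[1])-r
    s=least_squares(f,q[:,:2].mean(0),loss="soft_l1",f_scale=.002);return s.x,np.median(abs(f(s.x)))
E
python3 - <<'E'
from h import *
np.set_printoptions(precision=4,suppress=True)
for cam in("top","scene"):
    z=np.load(cam+"0.npz");W=cloud(cam,z["d"]);W=W[z["d"]>0]
    for n,(x,y),r,lo,hi in(("ball",(.4555,.0925),.023,.072,.092),("button",(.456,.008),.029,.066,.086),("steeple",(.458,-.075),.020,.05,.082),("barrel",(.461,-.159),.0175,.06,.13)):
        q=W[(np.hypot(W[:,0]-x,W[:,1]-y)<.045)&(W[:,2]>lo)&(W[:,2]<hi)]
        if len(q)>5: print(cam,n,len(q),*circ(q,r),"z",W[np.hypot(W[:,0]-x,W[:,1]-y)<.03][:,2].max())
    q=W[(abs(W[:,2]-.022)<.005)&(abs(W[:,0]-.6415)<.07)&(abs(W[:,1])<.22)]
    print(cam,"rack",cv2.minAreaRect((q[:,:2]*1000).astype(np.float32)))
    R=np.array([[np.cos(.029),-np.sin(.029)],[np.sin(.029),np.cos(.029)]])
    for yy in(.1275,.0425,-.0425,-.1275):
        c=np.array([.6415,.0045])+R@[0,yy]
        q=W[(np.hypot(*(W[:,:2]-c).T)<.036)&(W[:,2]<.018)]
        print(" pocket",c,len(q),np.median(q[:,2]),cv2.minEnclosingCircle((q[:,:2]*1000).astype(np.float32)))
E
```

```text
top ball 99 [0.4556 0.093 ] 0.0006974064149590092 z 0.10869646038770364
top button 77 [ 0.4573 -0.005 ] 0.007871137062586644 z 0.09208887137334043
top steeple 38 [ 0.461  -0.0765] 0.0001226999000179755 z 0.14306752278716794
top barrel 182 [ 0.4615 -0.1598] 0.00016960806892537747 z 0.13496590385786034
top rack ((642.0407104492188, 4.4662933349609375), (90.12088012695312, 360.86871337890625), 1.692408561706543)
 pocket [0.6378 0.1319] 709 0.013896243408069053 ((639.736083984375, 133.06277465820312), 31.186920166015625)
 pocket [0.6403 0.047 ] 706 0.013681074597904408 ((639.6223754882812, 45.881343841552734), 33.29880142211914)
 pocket [ 0.6427 -0.038 ] 712 0.013829612129261037 ((646.0977783203125, -39.468509674072266), 32.12417221069336)
 pocket [ 0.6452 -0.1229] 708 0.013797341469702962 ((647.0639038085938, -125.1386947631836), 32.13114547729492)
scene ball 146 [0.4554 0.0917] 0.000651028231064471 z 0.10913732631226913
scene button 165 [0.4557 0.0072] 0.0005501592060099918 z 0.09224332653652956
scene steeple 177 [ 0.461  -0.0774] 0.0004946697422322753 z 0.1443493065944763
scene barrel 381 [ 0.4617 -0.1608] 0.0005253456995162678 z 0.1351923622648118
scene rack ((643.177490234375, 2.9440155029296875), (92.15666198730469, 361.21636962890625), 1.7782851457595825)
 pocket [0.6378 0.1319] 773 0.014485398548513717 ((635.9071044921875, 131.8603515625), 32.476531982421875)
 pocket [0.6403 0.047 ] 715 0.014437480436325645 ((640.4271850585938, 45.15190124511719), 30.754119873046875)
 pocket [ 0.6427 -0.038 ] 662 0.014503024193737168 ((643.0965576171875, -39.92905807495117), 30.651399612426758)
 pocket [ 0.6452 -0.1229] 612 0.014649864038949967 ((644.9597778320312, -125.68817138671875), 30.92670249938965)
```

```bash
python3 -m crank '[[[8.5,2.31,-4.22,0,0,0,-6],[8.5,2.31,-4.22,0,0,0,-6],[8.5,2.31,-4.22,0,0,0,-6],[8.5,2.31,-4.22,0,0,0,-6],[8.5,2.31,-4.22,0,0,0,-6],[8.5,2.31,-4.22,0,0,0,-6],[8.5,2.31,-4.22,0,0,0,-6],[8.5,2.31,-4.22,0,0,0,-6],[8.5,2.31,-4.22,0,0,0,-6],[8.5,2.31,-4.22,0,0,0,-6],[8.5,2.31,-4.22,0,0,0,-6],[8.5,2.31,-4.22,0,0,0,-6],[8.5,0,0,0,0,0,0],[8.5,0,0,0,0,0,0]]]' 40; python3 - <<'E'
from h import *
np.set_printoptions(precision=4,suppress=True)
print(manip.get_obs())
p,d=eyes.camera("scene");W=cloud("scene",d)
cv2.imwrite("pics/s1.png",cv2.resize(p[0:300,150:550,::-1],None,fx=2,fy=2))
E
```

```text
clock: 1.85
position: [0.4554, 0.0931, 0.2311]
ee_rot: [0.698, 0.716, -0.0, -0.0]
ft_force: [-0.4, 0.3, 0.3]
grip_width: 0.995
grasp_force: 0.0
{'clock': 1.85, 'joint_pos': array([-0.7602, -0.0476,  0.4513,  1.8856,  0.0213,  1.2994, -0.2897]), 'joint_velocities': array([-0.0148, -0.0028, -0.0182, -0.0008,  0.0016,  0.0011, -0.0023]), 'tau': array([  1.351 , -30.541 ,   0.3325, -38.8448,   0.1702,  -0.0011,
         0.004 ]), 'position': array([0.4554, 0.0931, 0.2311]), 'ee_rot': array([ 0.6981,  0.716 , -0.0002, -0.0002]), 'ft_force': array([-0.397 ,  0.2775,  0.3324]), 'torque': array([0.0256, 0.0578, 0.048 ]), 'grasp_force': 0.0, 'grip_width': 0.9945449193315254}
```

View pics/s1.png

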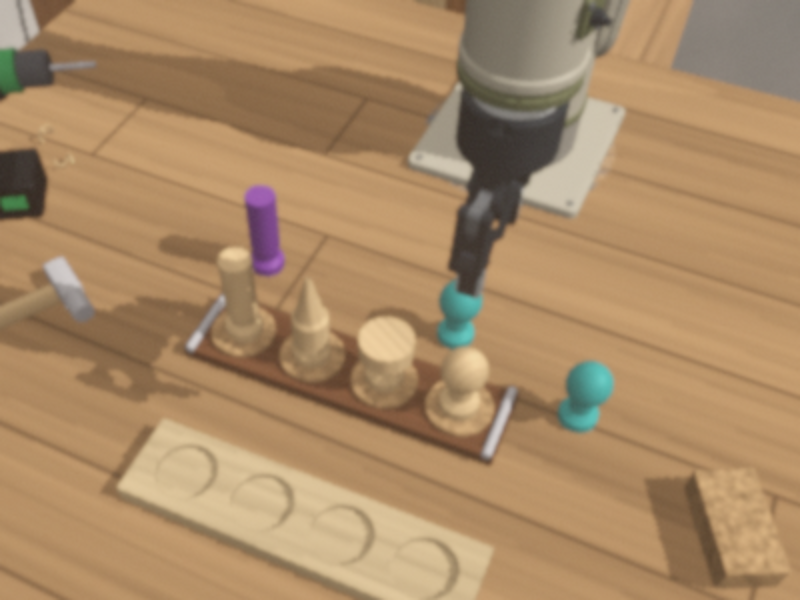

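The gripper is over the rack, fingers aligned across the row. Going down on the ball.

```bash
python3 -m crank '[[[8.5,0,-0.05,-2.5,0,0,0],[8.5,0,0,-2.5,0,0,0],[8.5,0,0,-2.5,0,0,0],[8.5,0,0,-2.5,0,0,0],[8.5,0,0,-2.5,0,0,0],[8.5,0,0,-2.5,0,0,0],[8.5,0,0,-1.6,0,0,0],[8.5,0,0,-0.8,0,0,0],[8.5,0,0,0,0,0,0],[4,0,0,0,0,0,0],[4,0,0,0,0,0,0],[4,0,0,0,0,0,0],[4,0,0,0,0,0,0],[4,0,0,0,0,0,0],[4,0,0,0,0,0,0],[4,0,0,0,0,0,0]]]' 40
```

```text
clock: 3.9
position: [0.4563, 0.0923, 0.0582]
ee_rot: [0.698, 0.716, 0.001, 0.0]
ft_force: [-1.8, -0.1, 7.7]
grip_width: 0.535
grasp_force: 39.8
```

```bash
python3 -m crank '[[[4,0,0,0.5,0,0,0],[4,0,0,1,0,0,0],[4,0,0,2,0,0,0],[4,0,0,2.5,0,0,0],[4,0,0,2.5,0,0,0],[4,0,0,2.5,0,0,0],[4,0,0,2.5,0,0,0],[4,0,0,1.5,0,0,0],[4,0,0,0,0,0,0]]]' 40; python3 - <<'E'
from h import *
for c in("scene",):
    p,d=eyes.camera(c);cv2.imwrite("pics/s2.png",cv2.resize(p[20:240,280:520,::-1],None,fx=2.5,fy=2.5))
E
```

```text
clock: 5.03
position: [0.4562, 0.0922, 0.2082]
ee_rot: [0.698, 0.716, 0.001, 0.0]
ft_force: [-0.4, 0.4, -1.6]
grip_width: 0.537
grasp_force: 41.1
```

View pics/s2.png

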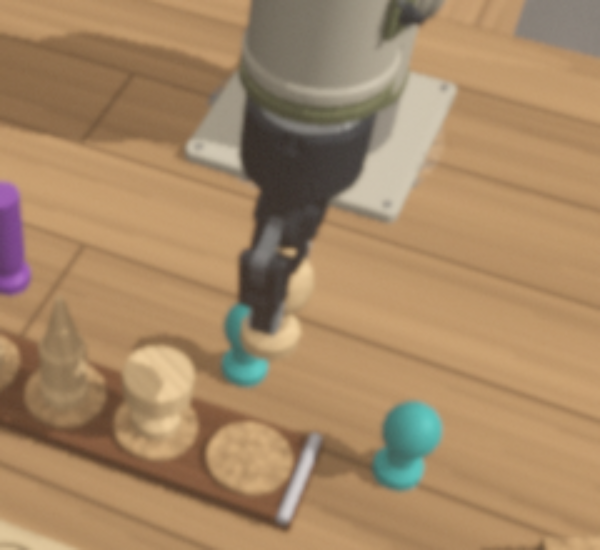

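```bash
python3 -m crank '[[[4,0.99,-1.2,0,0,0,0],[4,2,-2.3,0,0,0,0],[4,3,-3.4,0,0,0,0],[4,3.5,-4,0,0,0,0],[4,3.5,-4,0,0,0,0],[4,3,-3.4,0,0,0,0],[4,2,-2.2,0,0,0,0],[4,1,-1.05,0,0,0,0],[4,0,0,0,0,0,0],[4,0,0,0,0,0,0],[4,0,0,0,0,0,0]]]' 40; python3 - <<'E'
from h import *
np.set_printoptions(precision=4,suppress=True)
for c in("scene",):
    p,d=eyes.camera(c);W=cloud(c,d)
    x,y=manip.get_obs()["position"][:2]
    hsv=cv2.cvtColor(p,cv2.COLOR_RGB2HSV)
    m=(np.hypot(W[...,0]-x,W[...,1]-y)<.028)&(W[...,2]<.27)&(W[...,2]>.12)&(hsv[...,1]>60)&(hsv[...,2]>110)
    q=W[m];print(len(q),q.min(0),q.max(0),x,y)
    for lo,hi,r in((.205,.245,.0235),(.165,.185,.021)):
        s=q[(q[:,2]>lo)&(q[:,2]<hi)]
        if len(s)>4: print(len(s),circ(s,r))
E
```

```text
clock: 6.45
position: [0.6454, -0.1222, 0.2076]
ee_rot: [0.698, 0.716, 0.0, -0.0]
ft_force: [-0.1, 0.2, -0.3]
grip_width: 0.536
grasp_force: 41.2
813 [ 0.6213 -0.1377  0.1715] [ 0.6724 -0.0983  0.269 ] 0.6454900987269889 -0.12234009238395353
251 (array([ 0.6448, -0.1237]), np.float64(0.0012155917186360832))
128 (array([ 0.6443, -0.1228]), np.float64(0.0005291141259540846))
```

```bash
python3 -m crank '[[[4,0.1,-0.05,-1,0,0,0],[4,0,0,-2.5,0,0,0],[4,0,0,-2.5,0,0,0],[4,0,0,-2.5,0,0,0],[4,0,0,-2.5,0,0,0],[4,0,0,-2,0,0,0],[4,0,0,-1.2,0,0,0],[4,0,0,-0.7,0,0,0],[4,0,0,-0.3,0,0,0],[4,0,0,-0.2,0,0,0],[4,0,0,-0.2,0,0,0],[4,0,0,0,0,0,0],[4,0,0,0,0,0,0]]]' 40
```

```text
clock: 8.12
position: [0.6468, -0.124, 0.0515]
ee_rot: [0.698, 0.716, 0.0, 0.0]
ft_force: [0.3, -0.4, -1.2]
grip_width: 0.537
grasp_force: 41.2
```

```bash
python3 -m crank '[[[4,0,0,-0.07,0,0,0],[4,0,0,-0.07,0,0,0],[4,0,0,0,0,0,0]]]' 20; python3 -m crank '[[[5.2,0,0,0,0,0,0],[6,0,0,0,0,0,0],[7,0,0,0,0,0,0],[8.5,0,0,0,0,0,0],[8.5,0,0,0,0,0,0],[8.5,0,0,0,0,0,0],[8.5,0,0,1.5,0,0,0],[8.5,0,0,2.5,0,0,0],[8.5,0,0,2.5,0,0,0],[8.5,0,0,2.5,0,0,0],[8.5,0,0,2.5,0,0,0],[8.5,0,0,2.5,0,0,0],[8.5,0,0,1,0,0,0]]]'
```

```text
clock: 8.5
position: [0.6468, -0.1241, 0.0504]
ee_rot: [0.698, 0.716, 0.0, 0.0]
ft_force: [-1.6, -0.2, 4.0]
grip_width: 0.531
grasp_force: 41.5
clock: 10.12
position: [0.6473, -0.1243, 0.2025]
ee_rot: [0.699, 0.716, 0.001, 0.001]
ft_force: [0.4, -0.4, -0.1]
grip_width: 0.993
grasp_force: 0.0
```

```bash
python3 -m crank '[[[8.5,-2,-0.4,0,0,0,0],[8.5,-3.5,-0.7,0,0,0,0],[8.5,-4,-0.7,0,0,0,0],[8.5,-4,-0.7,0,0,0,0],[8.5,-3,-0.7,0,0,0,0],[8.5,-1.6,-0.3,0,0,0,0],[8.5,-0.45,-0.1,0,0,0,0],[8.5,0,0,0,0,0,0],[8.5,0,0,0,0,0,0]]]'; python3 - <<'E'
from h import *
np.set_printoptions(precision=4,suppress=True)
for cam in("top","scene"):
    p,d=eyes.camera(cam);W=cloud(cam,d)[d>0]
    q=W[(np.hypot(W[:,0]-.646,W[:,1]+.1235)<.035)&(W[:,2]>.062)&(W[:,2]<.085)]
    s=W[(np.hypot(W[:,0]-.646,W[:,1]+.1235)<.035)]
    print(cam,len(q),circ(q,.023) if len(q)>5 else "",s[:,2].max())
E
```

```text
clock: 11.25
position: [0.4617, -0.1597, 0.1999]
ee_rot: [0.698, 0.716, -0.0, 0.0]
ft_force: [0.4, 0.1, -0.4]
grip_width: 0.993
grasp_force: 0.0
top 138 (array([ 0.6461, -0.1238]), np.float64(0.0008462066752172575)) 0.0993833360346672
scene 161 (array([ 0.6458, -0.1248]), np.float64(0.0007330764542511012)) 0.10026870903636742
```

The ball stands at (0.646, -0.124) with the right top height. Now the barrel.

```bash
python3 -m crank '[[[8.5,0,-0.05,-2,0,0,0],[8.5,0,0,-2.5,0,0,0],[8.5,0,0,-2.5,0,0,0],[8.5,0,0,-2.5,0,0,0],[8.5,0,0,-2,0,0,0],[8.5,0,0,-1,0,0,0],[8.5,0,0,-0.5,0,0,0],[8.5,0,0,0,0,0,0],[2.5,0,0,0,0,0,0],[2.5,0,0,0,0,0,0],[2.5,0,0,0,0,0,0],[2.5,0,0,0,0,0,0],[2.5,0,0,0,0,0,0],[2.5,0,0,0,0,0,0],[2.5,0,0,0,0,0,0],[2.5,0,0,0,0,0,0]]]' 40
```

```text
clock: 13.35
position: [0.4618, -0.1605, 0.0704]
ee_rot: [0.698, 0.716, 0.0, 0.0]
ft_force: [0.2, 0.6, 5.3]
grip_width: 0.396
grasp_force: 39.6
```

```bash
python3 -m crank '[[[2.5,0,0,0.5,0,0,0],[2.5,0,0,1.5,0,0,0],[2.5,0,0,2.5,0,0,0],[2.5,0,0,2.5,0,0,0],[2.5,0,0,2.5,0,0,0],[2.5,0,0,2.5,0,0,0],[2.5,0,0,2,0,0,0],[2.5,0,0,1,0,0,0],[2.5,0,0,0,0,0,0]]]' 40
```

```text
clock: 14.48
position: [0.4613, -0.1605, 0.2204]
ee_rot: [0.698, 0.716, 0.0, 0.0]
ft_force: [-0.4, -0.4, -1.5]
grip_width: 0.398
grasp_force: 39.1
```

```bash
python3 -m crank '[[[2.5,1,1.5,0,0,0,0],[2.5,1.5,2.5,0,0,0,0],[2.5,2,3.3,0,0,0,0],[2.5,2.2,3.6,0,0,0,0],[2.5,2.2,3.7,0,0,0,0],[2.5,2.2,3.7,0,0,0,0],[2.5,2.2,3.6,0,0,0,0],[2.5,2,3.3,0,0,0,0],[2.5,1.5,2.5,0,0,0,0],[2.5,0.92,1.5,0,0,0,0],[2.5,0,0,0,0,0,0],[2.5,0,0,0,0,0,0],[2.5,0,0,0,0,0,0]]]' 40; python3 - <<'E'
from h import *
np.set_printoptions(precision=4,suppress=True)
p,d=eyes.camera("scene");W=cloud("scene",d)
x,y=manip.get_obs()["position"][:2]
hsv=cv2.cvtColor(p,cv2.COLOR_RGB2HSV)
q=W[(np.hypot(W[...,0]-x,W[...,1]-y)<.035)&(W[...,2]<.28)&(W[...,2]>.12)&(hsv[...,1]>60)&(hsv[...,2]>110)]
print(len(q),q.min(0),q.max(0))
for lo,hi,r in((.212,.26,.0175),(.170,.184,.021)):
    s=q[(q[:,2]>lo)&(q[:,2]<hi)]
    if len(s)>4: print(len(s),circ(s,r))
E
```

```text
clock: 16.1
position: [0.6382, 0.1302, 0.2203]
ee_rot: [0.699, 0.715, 0.0, 0.0]
ft_force: [-0.4, -0.6, -1.3]
grip_width: 0.396
grasp_force: 39.2
508 [0.6267 0.1102 0.1726] [0.6683 0.1508 0.2791]
118 (array([0.6398, 0.1293]), np.float64(0.0004653215168019566))
99 (array([0.6379, 0.1299]), np.float64(0.0002781280433203741))
```

```bash
python3 -m crank '[[[2.5,0.05,0.1,-1,0,0,0],[2.5,0,0,-2.5,0,0,0],[2.5,0,0,-2.5,0,0,0],[2.5,0,0,-2.5,0,0,0],[2.5,0,0,-2.5,0,0,0],[2.5,0,0,-2,0,0,0],[2.5,0,0,-1.2,0,0,0],[2.5,0,0,-0.7,0,0,0],[2.5,0,0,-0.4,0,0,0],[2.5,0,0,-0.2,0,0,0],[2.5,0,0,-0.2,0,0,0],[2.5,0,0,-0.08,0,0,0],[2.5,0,0,0,0,0,0],[2.5,0,0,0,0,0,0]]]' 40
```

```text
clock: 17.9
position: [0.6391, 0.1326, 0.0625]
ee_rot: [0.698, 0.716, 0.0, 0.0]
ft_force: [-1.9, -0.7, 2.2]
grip_width: 0.399
grasp_force: 39.4
```

```bash
python3 -m crank '[[[3.8,0,0,0,0,0,0],[4.8,0,0,0,0,0,0],[6,0,0,0,0,0,0],[8.5,0,0,0,0,0,0],[8.5,0,0,0,0,0,0],[8.5,0,0,0,0,0,0],[8.5,0,0,1.5,0,0,0],[8.5,0,0,2.5,0,0,0],[8.5,0,0,2.5,0,0,0],[8.5,0,0,2.5,0,0,0],[8.5,0,0,2.5,0,0,0],[8.5,0,0,2.5,0,0,0],[8.5,0,0,1,0,0,0],[8.5,0,0,0,0,0,0]]]' 20
```

```text
clock: 19.65
position: [0.6391, 0.1326, 0.2128]
ee_rot: [0.698, 0.716, 0.001, 0.0]
ft_force: [-1.0, -0.2, -0.9]
grip_width: 0.996
grasp_force: 0.0
```

```bash
python3 -m crank '[[[8.5,-1,-1.5,0,4.5,0,0],[8.5,-1.5,-2.4,0,4.5,0,0],[8.5,-2,-3.1,0,4.5,0,0],[8.5,-2.2,-3.4,0,4.5,0,0],[8.5,-2.2,-3.4,0,4.5,0,0],[8.5,-2.2,-3.4,0,4.5,0,0],[8.5,-2.2,-3.4,0,4.5,0,0],[8.5,-2,-3.1,0,4.5,0,0],[8.5,-1.5,-2.4,0,4.5,0,0],[8.5,-1,-1.56,0,4.5,0,0],[8.5,0,0,0,0,0,0],[8.5,0,0,0,0,0,0]]]'; python3 - <<'E'
from h import *
from scipy.spatial.transform import Rotation as R
np.set_printoptions(precision=4,suppress=True)
o=manip.get_obs();print(o["joint_pos"],R.from_quat(o["ee_rot"]).as_matrix())
for cam in("top","scene"):
    p,d=eyes.camera(cam);W=cloud(cam,d)[d>0]
    cv2.imwrite(f"pics/t_{cam}.png",p[:,:,::-1])
    for n,(x,y),r,lo,hi in(("barrel",(.6385,.1313),.0175,.06,.12),("ball",(.646,-.124),.023,.062,.085),("steeple",(.461,-.077),.02,.05,.082),("button",(.4557,.0076),.029,.066,.086)):
        q=W[(np.hypot(W[:,0]-x,W[:,1]-y)<.04)&(W[:,2]>lo)&(W[:,2]<hi)]
        print(cam,n,len(q),circ(q,r) if len(q)>5 else "")
E
```

```text
clock: 21.15
position: [0.4611, -0.1433, 0.2116]
ee_rot: [0.645, 0.661, 0.273, -0.267]
ft_force: [-0.2, 0.5, 0.6]
grip_width: 0.995
grasp_force: 0.0
[ 0.1086  0.4287  0.6465  1.6975 -0.7815  1.7289  0.9435] [[-0.0241  0.9997 -0.0008]
 [ 0.7071  0.0177  0.7069]
 [ 0.7067  0.0165 -0.7073]]
top barrel 190 (array([0.6393, 0.1333]), np.float64(0.00022810739905038818))
top ball 130 (array([ 0.6461, -0.1237]), np.float64(0.0007421319624484474))
top steeple 33 (array([ 0.461 , -0.0765]), np.float64(9.25982994014786e-05))
top button 82 (array([ 0.4608, -0.0012]), np.float64(0.008258407944181315))
scene barrel 306 (array([0.639 , 0.1323]), np.float64(0.0003368834055258729))
scene ball 161 (array([ 0.6458, -0.1247]), np.float64(0.0007108552698005879))
scene steeple 183 (array([ 0.4611, -0.0773]), np.float64(0.0005199009084305116))
scene button 182 (array([0.4554, 0.0073]), np.float64(0.0004784124733802249))
```

View pics/t_scene.png

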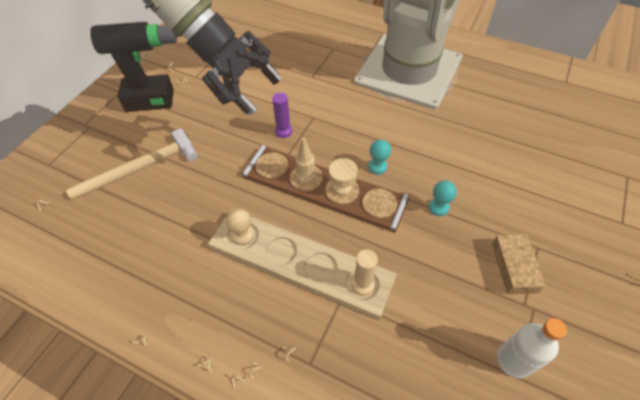

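The tilted hand is at the upper left (240,80), clear of everything. The ball (238,224) and barrel (365,270) stand in their pockets. Sliding onto the steeple along the tool axis.

```bash
python3 -m crank '[[[8.5,0,-0.1,-2,0,0,0],[8.5,0,0,-2.5,0,0,0],[8.5,0,0,-2,0,0,0],[8.5,0,0,0,0,0,0],[8.5,0,1.5,-1.5,0,0,0],[8.5,0,1.5,-1.5,0,0,0],[8.5,0,1.5,-1.5,0,0,0],[8.5,0,1.5,-1.5,0,0,0],[8.5,0,1.2,-1.2,0,0,0],[8.5,0,0.8,-0.8,0,0,0],[8.5,0,0.4,-0.4,0,0,0],[8.5,0,0,0,0,0,0],[8.5,0,0,0,0,0,0]]]'; python3 - <<'E'
from h import *
p,d=eyes.camera("scene");cv2.imwrite("pics/s4.png",cv2.resize(p[60:240,200:440,::-1],None,fx=3,fy=3))
E
```

```text
clock: 22.88
position: [0.4611, -0.0616, 0.0634]
ee_rot: [0.645, 0.661, 0.274, -0.267]
ft_force: [0.4, 0.2, 0.3]
grip_width: 0.996
grasp_force: 0.0
```

View pics/s4.png

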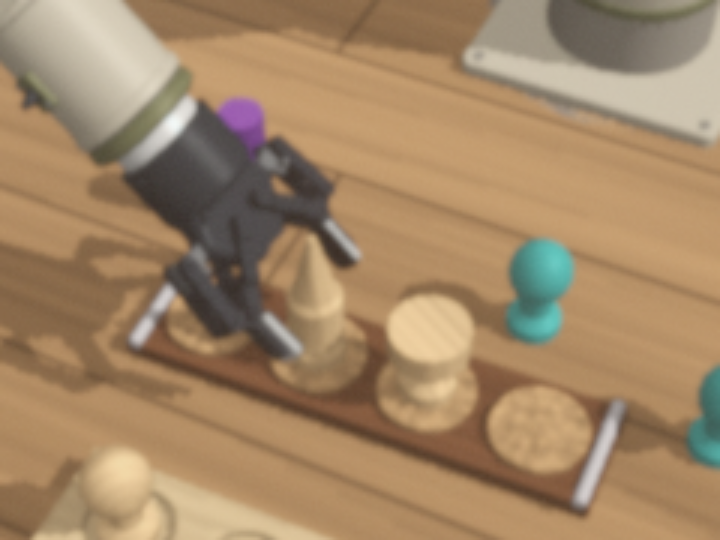

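The steeple's cylinder sits between the pads and its point is clear of the palm (near (315,240)). Closing.

```bash
python3 -m crank '[[[7,0,0,0,0,0,0],[6,0,0,0,0,0,0],[5,0,0,0,0,0,0],[3,0,0,0,0,0,0],[3,0,0,0,0,0,0],[3,0,0,0,0,0,0],[3,0,0,0,0,0,0],[3,0,0,0,0,0,0]]]' 45
```

```text
clock: 23.92
position: [0.4609, -0.0611, 0.0634]
ee_rot: [0.645, 0.661, 0.274, -0.267]
ft_force: [-0.5, -1.8, 5.3]
grip_width: 0.45
grasp_force: 45.4
```

```bash
python3 -m crank '[[[3,0,0,0.5,0,0,0],[3,0,0,0.5,0,0,0],[3,0,0,1,0,0,0],[3,0,0,2,0,0,0],[3,0,0,2.5,0,0,0],[3,0,0,2.5,0,0,0],[3,0,0,2.5,0,0,0],[3,0,0,1.5,0,0,0],[3,0,0,0,0,0,0],[3,0,0,0,0,0,0]]]'; python3 - <<'E'
from h import *
p,d=eyes.camera("scene");cv2.imwrite("pics/s5.png",cv2.resize(p[20:220,200:440,::-1],None,fx=3,fy=3))
E
```

```text
clock: 25.18
position: [0.4606, -0.0608, 0.1925]
ee_rot: [0.645, 0.661, 0.274, -0.268]
ft_force: [-0.5, -0.6, -2.2]
grip_width: 0.455
grasp_force: 45.4
```

View pics/s5.png

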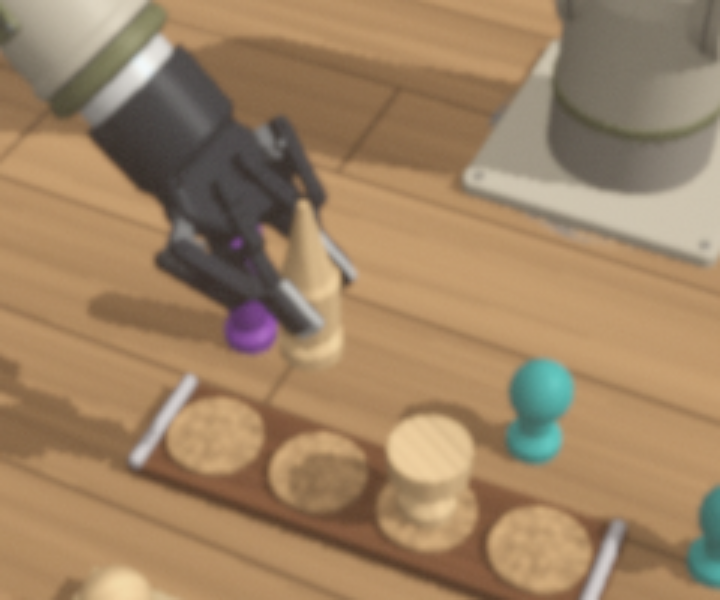

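The steeple is held upright in the air at (310,290). Carrying it to the pocket second from the left.

```bash
python3 -m crank '[[[3,1.2,0.8,0,0,0,0],[3,2,1.4,0,0,0,0],[3,2.6,1.8,0,0,0,0],[3,3.2,2.2,0,0,0,0],[3,3.2,2.2,0,0,0,0],[3,2.6,1.8,0,0,0,0],[3,2,1.4,0,0,0,0],[3,1.2,0.74,0,0,0,0],[3,0,0,0,0,0,0],[3,0,0,0,0,0,0],[3,0,0,0,0,0,0]]]'; python3 - <<'E'
from h import *
np.set_printoptions(precision=4,suppress=True)
print(manip.get_obs()["joint_pos"])
p,d=eyes.camera("scene");W=cloud("scene",d)
hsv=cv2.cvtColor(p,cv2.COLOR_RGB2HSV)
q=W[(np.hypot(W[...,0]-.641,W[...,1]-.046)<.04)&(W[...,2]<.29)&(W[...,2]>.12)&(hsv[...,1]>60)&(hsv[...,2]>110)]
print(len(q),q.min(0),q.max(0))
for lo,hi,r in((.183,.212,.020),(.152,.162,.021)):
    s=q[(q[:,2]>lo)&(q[:,2]<hi)]
    if len(s)>4: print(len(s),circ(s,r))
E
```

```text
clock: 26.6
position: [0.6406, 0.0615, 0.1933]
ee_rot: [0.646, 0.661, 0.274, -0.267]
ft_force: [0.3, 0.8, -1.6]
grip_width: 0.452
grasp_force: 45.4
[-0.1536  0.5596  0.4991  1.5228 -0.9942  1.5204  0.6083]
846 [0.6067 0.0259 0.1517] [0.6735 0.0668 0.2737]
107 (array([0.6391, 0.0463]), np.float64(0.0008244522837869278))
67 (array([0.6407, 0.0453]), np.float64(0.00029031829380366664))
```

```bash
python3 -m crank '[[[3,0.05,0.05,-1,0,0,0],[3,0,0,-2.5,0,0,0],[3,0,0,-2.5,0,0,0],[3,0,0,-2.5,0,0,0],[3,0,0,-2.5,0,0,0],[3,0,0,-1.3,0,0,0],[3,0,0,-0.7,0,0,0],[3,0,0,-0.4,0,0,0],[3,0,0,-0.2,0,0,0],[3,0,0,-0.15,0,0,0],[3,0,0,0,0,0,0],[3,0,0,0,0,0,0]]]'
```

```text
clock: 28.15
position: [0.6415, 0.0628, 0.0559]
ee_rot: [0.645, 0.661, 0.274, -0.267]
ft_force: [-0.2, -0.1, -1.3]
grip_width: 0.455
grasp_force: 45.4
```

```bash
python3 -m crank '[[[3,0,0,-0.05,0,0,0],[3,0,0,-0.05,0,0,0],[3,0,0,0,0,0,0]]]' 20; python3 -m crank '[[[4.3,0,0,0,0,0,0],[4.6,0,0,0,0,0,0],[5.4,0,0,0,0,0,0],[7,0,0,0,0,0,0],[8.5,0,0,0,0,0,0],[8.5,0,0,0,0,0,0],[8.5,0,0,0,0,0,0],[8.5,0,-0.8,0.8,0,0,0],[8.5,0,-1.5,1.5,0,0,0],[8.5,0,-1.5,1.5,0,0,0],[8.5,0,-1.5,1.5,0,0,0],[8.5,0,-1.5,1.5,0,0,0],[8.5,0,-1.5,1.5,0,0,0],[8.5,0,-1,1,0,0,0],[8.5,0,0,0,0,0,0]]]'; python3 - <<'E'
from h import *
np.set_printoptions(precision=4,suppress=True)
for cam in("top","scene"):
    p,d=eyes.camera(cam);W=cloud(cam,d)[d>0]
    for n,(x,y),r,lo,hi in(("steeple",(.641,.0464),.02,.042,.072),):
        q=W[(np.hypot(W[:,0]-x,W[:,1]-y)<.04)&(W[:,2]>lo)&(W[:,2]<hi)]
        print(cam,n,len(q),circ(q,r) if len(q)>5 else "",W[np.hypot(W[:,0]-x,W[:,1]-y)<.02][:,2].max())
E
```

```text
clock: 28.52
position: [0.6416, 0.0629, 0.0555]
ee_rot: [0.645, 0.661, 0.274, -0.267]
ft_force: [-2.1, -0.4, 4.8]
grip_width: 0.451
grasp_force: 46.0
clock: 30.4
position: [0.6417, -0.0313, 0.1483]
ee_rot: [0.646, 0.661, 0.274, -0.267]
ft_force: [-0.3, 0.7, -0.6]
grip_width: 0.995
grasp_force: 0.0
top steeple 75 (array([0.6421, 0.0476]), np.float64(0.00020288658512856994)) 0.13556842015663406
scene steeple 153 (array([0.6417, 0.0465]), np.float64(0.0002652246725239095)) 0.13715382704374846
```

```bash
python3 -m crank '[[[8.5,0,0,2.6,0,0,0],[8.5,-1,0,2.6,-3,0,0],[8.5,-2.5,0.3,0,-6,0,0],[8.5,-3.5,0.7,0,-7,0,0],[8.5,-3.5,0.8,0,-7,0,0],[8.5,-3.5,0.8,0,-8,0,0],[8.5,-2.5,0.7,0,-8,0,0],[8.5,-1.6,0.4,0,-6,0,0],[8.5,-0.5,0.2,0,0,0,0],[8.5,0,0,0,0,0,0],[8.5,0,0,0,0,0,0]]]'
```

```text
clock: 31.88
position: [0.4558, 0.0077, 0.1998]
ee_rot: [0.699, 0.715, 0.0, -0.0]
ft_force: [0.7, 0.1, -0.5]
grip_width: 0.995
grasp_force: 0.0
```

```bash
python3 -m crank '[[[8.5,0,0,-1.5,0,0,0],[8.5,0,0,-2.5,0,0,0],[8.5,0,0,-2.5,0,0,0],[8.5,0,0,-2.5,0,0,0],[8.5,0,0,-2.5,0,0,0],[8.5,0,0,-2,0,0,0],[8.5,0,0,-1,0,0,0],[8.5,0,0,-0.5,0,0,0],[8.5,0,0,0,0,0,0],[7,0,0,0,0,0,0],[6.5,0,0,0,0,0,0],[4.8,0,0,0,0,0,0],[4.8,0,0,0,0,0,0],[4.8,0,0,0,0,0,0],[4.8,0,0,0,0,0,0],[4.8,0,0,0,0,0,0]]]' 40
```

```text
clock: 33.88
position: [0.4558, 0.009, 0.0503]
ee_rot: [0.698, 0.716, 0.0, 0.0]
ft_force: [-2.8, -0.8, 7.6]
grip_width: 0.661
grasp_force: 41.3
```

```bash
python3 -m crank '[[[4.8,0,0,0.5,0,0,0],[4.8,0,0,1,0,0,0],[4.8,0,0,2,0,0,0],[4.8,0,0,2.5,0,0,0],[4.8,0,0,2.5,0,0,0],[4.8,0,0,2.5,0,0,0],[4.8,0,0,1.5,0,0,0],[4.8,0,0,0,0,0,0],[4.8,0,0,0,0,0,0]]]'
```

```text
clock: 35.0
position: [0.4549, 0.0088, 0.1738]
ee_rot: [0.698, 0.716, -0.0, -0.0]
ft_force: [0.2, -0.3, -1.8]
grip_width: 0.661
grasp_force: 42.9
```

```bash
python3 -m crank '[[[4.8,1.2,-0.3,0,0,0,0],[4.8,2.2,-0.6,0,0,0,0],[4.8,2.8,-0.7,0,0,0,0],[4.8,3.2,-0.8,0,0,0,0],[4.8,3.2,-0.8,0,0,0,0],[4.8,2.8,-0.7,0,0,0,0],[4.8,2.2,-0.5,0,0,0,0],[4.8,1.2,-0.2,0,0,0,0],[4.8,0,0,0,0,0,0],[4.8,0,0,0,0,0,0],[4.8,0,0,0,0,0,0]]]'; python3 - <<'E'
from h import *
np.set_printoptions(precision=4,suppress=True)
p,d=eyes.camera("scene");W=cloud("scene",d)
hsv=cv2.cvtColor(p,cv2.COLOR_RGB2HSV)
q=W[(np.hypot(W[...,0]-.6436,W[...,1]+.0386)<.045)&(W[...,2]<.22)&(W[...,2]>.12)&(hsv[...,1]>60)&(hsv[...,2]>110)]
print(len(q),q.min(0),q.max(0))
for lo,hi,r in((.190,.21,.029),(.146,.158,.021)):
    s=q[(q[:,2]>lo)&(q[:,2]<hi)]
    if len(s)>4: print(len(s),circ(s,r))
E
```

```text
clock: 36.38
position: [0.643, -0.0368, 0.1749]
ee_rot: [0.698, 0.716, 0.0, -0.0]
ft_force: [1.0, 0.0, -1.4]
grip_width: 0.661
grasp_force: 43.0
739 [ 0.607  -0.0492  0.1465] [ 0.6861 -0.0089  0.2173]
161 (array([ 0.6436, -0.0389]), np.float64(0.0004732197206592133))
67 (array([ 0.643 , -0.0386]), np.float64(0.00037871541429624483))
```

```bash
python3 -m crank '[[[4.8,0,0,-1,0,0,0],[4.8,0,0,-2.5,0,0,0],[4.8,0,0,-2.5,0,0,0],[4.8,0,0,-2.5,0,0,0],[4.8,0,0,-2,0,0,0],[4.8,0,0,-1.3,0,0,0],[4.8,0,0,-0.7,0,0,0],[4.8,0,0,-0.4,0,0,0],[4.8,0,0,-0.2,0,0,0],[4.8,0,0,0,0,0,0],[4.8,0,0,0,0,0,0]]]'
```

```text
clock: 37.8
position: [0.6436, -0.0371, 0.044]
ee_rot: [0.698, 0.716, 0.0, 0.0]
ft_force: [0.0, 1.2, -1.4]
grip_width: 0.663
grasp_force: 43.0
```

```bash
python3 -m crank '[[[4.8,0,0,-0.08,0,0,0],[4.8,0,0,-0.08,0,0,0],[4.8,0,0,-0.02,0,0,0],[4.8,0,0,0,0,0,0]]]' 20; python3 -m crank '[[[6,0,0,0,0,0,0],[6.4,0,0,0,0,0,0],[7,0,0,0,0,0,0],[8.5,0,0,0,0,0,0],[8.5,0,0,0,0,0,0],[8.5,0,0,0,0,0,0],[8.5,0,0,0,0,0,0],[8.5,0,0,1.5,0,0,0],[8.5,0,0,2.5,0,0,0],[8.5,0,0,2.5,0,0,0],[8.5,0,0,2.5,0,0,0],[8.5,0,0,2.5,0,0,0],[8.5,0,0,2.5,0,0,0],[8.5,-3,0,2,0,0,0],[8.5,-5,0,0,0,0,0],[8.5,-5,0,0,0,0,0],[8.5,-3,0,0,0,0,0],[8.5,0,0,0,0,0,0]]]'; python3 - <<'E'
from h import *
np.set_printoptions(precision=4,suppress=True)
for cam in("top","scene"):
    p,d=eyes.camera(cam);W=cloud(cam,d)[d>0]
    cv2.imwrite(f"pics/end_{cam}.png",p[:,:,::-1])
    for n,(x,y),r,lo,hi in(("barrel",(.6385,.1313),.0175,.06,.12),("steeple",(.641,.0464),.02,.042,.072),("button",(.6436,-.0386),.029,.058,.078),("ball",(.646,-.124),.023,.062,.085)):
        s=W[(np.hypot(W[:,0]-x,W[:,1]-y)<.04)&(W[:,2]<.16)];q=s[(s[:,2]>lo)&(s[:,2]<hi)]
        print(cam,n,len(q),circ(q,r) if len(q)>5 else "",s[:,2].max())
E
```

```text
clock: 38.3
position: [0.6435, -0.0371, 0.0425]
ee_rot: [0.698, 0.716, 0.0, 0.0]
ft_force: [-3.2, -0.3, 4.5]
grip_width: 0.662
grasp_force: 43.5
clock: 40.55
position: [0.4822, -0.0372, 0.203]
ee_rot: [0.699, 0.716, 0.002, -0.0]
ft_force: [0.6, -0.3, 0.1]
grip_width: 0.993
grasp_force: 0.0
top barrel 191 (array([0.6393, 0.1334]), np.float64(0.0002152132857437261)) 0.1267257485527451
top steeple 79 (array([0.642 , 0.0478]), np.float64(0.00023474744466607522)) 0.1352782455990118Traceback (most recent call last):
  File "<stdin>", line 8, in <module>
    return umr_maximum(a, axis, None, out, keepdims, initial, where)
ValueError: zero-size array to reduction operation maximum which has no identity
```

The arm hides the button in the top view, so I check with the scene camera.

```bash
python3 - <<'E'
from h import *
np.set_printoptions(precision=4,suppress=True)
p,d=eyes.camera("scene");W=cloud("scene",d)[d>0]
cv2.imwrite("pics/end_scene.png",p[:,:,::-1])
print(manip.get_obs()["joint_velocities"])
for n,(x,y),r,lo,hi in(("barrel",(.6385,.1313),.0175,.06,.12),("steeple",(.641,.0464),.02,.042,.072),("button",(.6436,-.0386),.029,.058,.078),("ball",(.646,-.124),.023,.062,.085)):
    s=W[(np.hypot(W[:,0]-x,W[:,1]-y)<.04)&(W[:,2]<.16)];q=s[(s[:,2]>lo)&(s[:,2]<hi)]
    print(n,len(q),circ(q,r) if len(q)>5 else "",s[:,2].max() if len(s) else "")
E
```

```text
[ 0.0056  0.0332 -0.0037 -0.015  -0.0025 -0.0031  0.0006]
barrel 307 (array([0.639 , 0.1324]), np.float64(0.0002932338923367604)) 0.1277840076193103
steeple 159 (array([0.6417, 0.0466]), np.float64(0.00028478524629277704)) 0.13564211078640165
button 173 (array([ 0.6435, -0.0389]), np.float64(0.00033186679328823035)) 0.08417899864490641
ball 159 (array([ 0.6459, -0.1247]), np.float64(0.0005876350459675626)) 0.10084441495383356
```

View pics/end_scene.png

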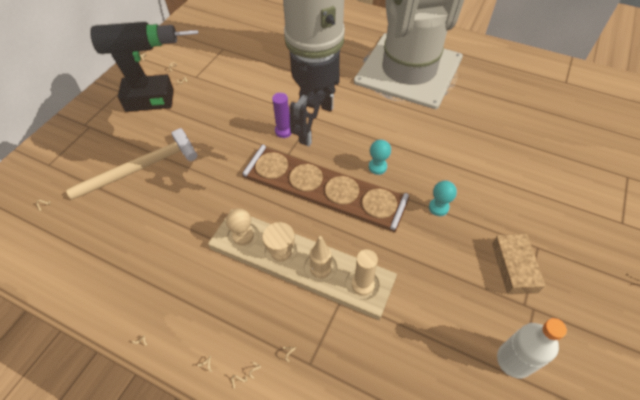

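All four finials stand in their pockets in mirrored order: ball (238,224), button (278,240), steeple (320,253) and barrel (365,270). Each is within about 2 mm of its pocket's centre, and the arm is clear.

```bash
python3 -c "
from workcell import job
print(job.hand_in())"
```

```text
the job is handed in; nothing more can be done
None
```

All four finials stand upright in the finishing rack in reverse order, each measured within about 2 mm of its pocket's centre, and the job was handed in at about 41 s; the hand-in gave no verdict.

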